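Lay the blue capacitor in the test cradle

ROBOT

A 6-joint arm with a two-finger parallel gripper is mounted at the origin on the work surface. World frame = base frame: x ahead of the robot, y to its left, z up, the work surface at z = 0. Lengths are in mm, angles in rad, forces in N, time in s.
With the tool pointing down it reaches from about 350 to 775 mm from the base axis. Payload 7.3 kg.
Tool frame: the origin (TCP) lies midway between the tips of the shut fingers; the grasp point (between the pads) lies 19 mm behind it; x points along the fingers, y is the direction in which the jaws open and shut, and the axes are right-handed (so a half turn about x gives the same grasp; the last joint's range is limited). The gripper opens to 92 mm and grips with 3 to 60 N. Pads are 19 mm wide; open, the fingers measure 130 mm over their backs; the gripper's body (75 mm by 190 mm) begins 47 mm behind the grasp point.
Start: joints at [1.199, 0.342, 1.524, -0, 1.275, -0.146], TCP at [117.524, 511.696, 226.741] pointing down, gripper open.
Joint ranges: [-2.53, 2.53], [-0.77, 2.02], [0.04, 2.7], [-1, 4.14], [0.28, 2.66], [-3.11, 3.11]. Speed limits (rad/s): [2.57, 2.57, 3.14, 3.14, 3.14, 3.14].

INTERFACE

Orientations are given as [roll, pitch, yaw] about the fixed x, y, z axes, in that order (R = Rz(yaw) Ry(pitch) Rx(roll)).
In Python, from plant import bot gives the robot as it stands. The module is installed in compiled form; this text tells all that it offers.
- The arm moves only by the shell command python3 -m handwheel 'ROWS' [OPENING]. ROWS is JSON, a list that holds one entry, the list of rows, each a list of 4 numbers: the shift along the tool's x, y, z in cm, then the turn about the tool's x in rad. A call has 1 to 8 rows; each row shifts and turns the commanded pose from where the row before left it, along the tool's axes as they then stand; what a row does not reach is not made up. A row lasts 1/12 s, in which the tool goes at most 41.7 mm and 7.16 degrees, less where a joint would pass 70% of its speed; a pose out of reach is approached as far as the arm can. A call is refused whole if a number of a shift passes 4.17 or a number of a turn 0.125, either way. A call with a gripper value outside its range is refused whole. OPENING is the opening, from 0 (shut) to 1 (fully open), set as the call begins (- or left out, the last holds). The fingers move at their own pace and stop on an object; the grip force is fixed at half the most. Time passes only in rows, so rows that do not move let the fingers close. It gives the time, the measured TCP pose, the force and the opening at its end, in the units of the state.
- bot.get_obs(): the state, without advancing time (a new reading comes with each control period).
- bot.capture(name): name is "side" or "top" or "wrist"; returns (picture, depth): 420x560x3 uint8, red, green, blue; 420x560 float32, mm along the optical axis (not along the pixel's ray), 0 where there is no reading.
- bot.camera_model(name): a dict with "fx", "fy", "cx", "cy" (pixels), "position" and "rotation" of the camera in the world. Camera axes: x right, y down, z forward; pixel columns grow to the right and rows downward; lengths in mm; the calibration is good to about 2 mm. A picture is of the moment at which its call begins: read the wrist's pose just before it. camera_model takes no time and is no camera call; for the wrist camera it gives the pose at the moment of the call.
- bot.close_job(): hands the job in, once; it reports no verdict.
Trained networks look in the newest picture that a camera, given by its name, has taken for a name from the list of things; names that differ only in an ending like _2 or _b are one class to them, and where a whole thing is asked for, a point or a joint stands for the part that bears it (a point fixed in the world has none). Each returns a list of dicts, best first, with "conf" (0 to 1); they miss things now and then, are a little off and sometimes report something else, mostly with a low value. They report only what shows in the picture. A call takes as long as a camera call. They do not tell look-alikes from the thing itself.
- bot.find_in(camera, label): "bbox" ([left, top, width, height] in pixels, round what is visible of it).
- bot.spot_point(camera, label): "point" ([column, row] in pixels: a listed point, or the origin of a listed thing).
The state is a dict: "time": time; "joint_positions": joint angles; "dq": joint speeds; "tau": joint torques, N m; "tool_pos": TCP position; "tcp_rot": TCP orientation; "contact_force": force on the tool from outside, world axes, zero at the start; "moment": the same for the moment, N m; "grip_width": finger opening in mm.
Only numpy, scipy, OpenCV 4.12 (cv2) and the standard library are available. Lean on these libraries where they do the work, as an engineer would, in place of code of your own. Each camera call takes 0.05 s, during which the arm holds its last target.

TASK

The blue capacitor is next to be measured: pick it up off the bench and lay it lengthwise in the test cradle, resting on both V-shaped saddles between the two brass end plates, either way round. Lower it onto the saddles before letting go, do not drop it in. The capacitors roll at a touch: leave the black and the orange one lying where they are.

Things in the scene. Friction and masses are not known exactly. Their poses are not given: they have to be found in the camera images.
- blue_cap_center (a point): Blue capacitor, the one to measure: a plain rigid cylinder with a thin white stripe and two small brass terminals on one end, lying on its side on the bench, 40 mm in diameter and 100 mm long, about 150 g; rolls at a touch. This point is its centre, 20 mm above the bench at the start; the x axis runs along the cylinder (y and z turn as it rolls).
- black_cap_center (a point): Black capacitor, a bystander of the same size and shape, lying on its side on the bench, 40 mm in diameter and 100 mm long, about 150 g; rolls at a touch. This point is its centre, 20 mm above the bench at the start; the x axis runs along the cylinder (y and z turn as it rolls).
- orange_cap_center (a point): Orange capacitor, a bystander of the same size and shape, lying on its side on the bench, 40 mm in diameter and 100 mm long, about 150 g; rolls at a touch. This point is its centre, 20 mm above the bench at the start; the x axis runs along the cylinder (y and z turn as it rolls).
- cradle: Fixed test cradle. Origin: centre of underside; x lengthwise, z up. Dark base 150x75x8 mm. Two white V saddles (45 degree sides, 51 mm mouth, 59 mm wide, 14 mm thick, 41 mm high) at x -38 and +38 mm: 62 mm free between them for fingers. Brass end plates 52 mm high, inner faces at x -65 and +65 mm: 15 mm play at each end. A seated capacitor lies along x, centre at y 0, 44 mm above the bench.
Mind the look-alikes: they are no part of the job. Of the things that look like the cradle, take the one that is farthest from the robot's base at the start.

How it is judged (in metres and radians):
On the way:
1. the blue capacitor is lowered onto the saddles while the fingers still hold it (x of blue_cap_center in the frame of cradle between -0.016 and 0.016 m and y of blue_cap_center in the frame of cradle between -0.01 and 0.01 m and z of blue_cap_center in the frame of cradle between 0.036 and 0.052 m and angle between the x axis of blue_cap_center and the x axis of cradle, either way round below 0.18 rad and contact force between the fingers and blue_cap above 0.5 N), for 0.1 s.
At the end, for the whole second after the job is handed in: The blue capacitor rests still and released on both saddles: centre within 16 mm of the cradle's along it, 10 mm sideways and 8 mm of the seated height (44 mm above the bench), axis within 10 degrees, either way round; black and orange capacitors within 20 mm of where they started (x of blue_cap_center in the frame of cradle between -0.016 and 0.016 m and y of blue_cap_center in the frame of cradle between -0.01 and 0.01 m and z of blue_cap_center in the frame of cradle between 0.036 and 0.052 m and angle between the x axis of blue_cap_center and the x axis of cradle, either way round below 0.18 rad and linear speed of blue_cap below 0.02 m/s and contact force between the fingers and blue_cap below 0.1 N and distance of each of black_cap_center, orange_cap_center from where it was at the start of the episode below 0.02 m); the robot touches nothing.
It fails at once if the black capacitor is moved more than 20 mm (distance of black_cap_center from where it was at the start of the episode above 0.02 m).
It fails at once if the orange capacitor is moved more than 20 mm (distance of orange_cap_center from where it was at the start of the episode above 0.02 m).
It also fails if it takes over 40 s, if anything falls off the work surface, if the arm or the gripper's body presses on something with over 40 N, if the wrist force passes 120 N, or if a joint passes its speed limit or range.

## Working session

There is one attempt and no reset: what is moved stays moved. The work goes in short steps, Python scripts to look and compute and a shell command to move; the robot and the scene stay as the last step left them, time stands still between calls to the robot, and variables do not carry over. Pictures are saved under pics/ and viewed, and the job is handed in when it is done.

```bash
mkdir -p pics; ls; python3 - <<'E'
from plant import bot
import cv2
o=bot.get_obs(); print(o)
for n in ("top","side"):
    p,d=bot.capture(n); cv2.imwrite(f"pics/{n}0.png",p[:,:,::-1]); 
    import numpy as np; np.save(f"{n}0.npy",d)
    print(n,bot.camera_model(n))
    for l in ("blue_cap_center","black_cap_center","orange_cap_center","cradle"):
        print(l,bot.spot_point(n,l),bot.find_in(n,l))
E
```

```text
pics
{'time': 0.0, 'joint_positions': array([ 1.19897046e+00,  3.42715066e-01,  1.52501071e+00, -2.33930952e-05,
        1.27540062e+00, -1.45982414e-01]), 'dq': array([ 0.00034617, -0.00078386,  0.00082593,  0.00081039,  0.00210608,
        0.00041054]), 'tau': array([ 1.45920269e-03, -4.31238449e+01, -2.44223267e+01,  7.19418470e-02,
        5.59475936e-02, -1.66351938e-04]), 'tool_pos': array([117.38956976, 511.29077111, 226.05114074]), 'tcp_rot': array([-1.70219497,  1.56926242, -1.92803159]), 'contact_force': array([-0.04457745, -0.14684015,  0.11292174]), 'moment': array([-0.00978516,  0.04063653, -0.01132963]), 'grip_width': 91.69752866319229}
top {'fx': 456.91453716466265, 'fy': 456.91453716466265, 'cx': 278.3470257440385, 'cy': 207.03056358452733, 'position': array([ 303.50547352,  -12.73097996, 1014.07458331]), 'rotation': array([-3.01040649e+00,  2.62595127e-03, -1.55302433e+00])}
blue_cap_center [{'point': [137.2, 154.5], 'conf': 0.83}] [{'bbox': [123.6, 133.0, 35.7, 44.3], 'conf': 0.69}]
black_cap_center [{'point': [230.2, 172.7], 'conf': 0.97}] [{'bbox': [216.8, 149.9, 
[... 582 characters left out ...]
,  772.43020323]), 'rotation': array([-2.39786251,  0.00717771, -0.1949147 ])}
blue_cap_center [{'point': [290.9, 147.4], 'conf': 0.88}] [{'bbox': [278.0, 138.6, 35.6, 15.4], 'conf': 0.69}]
black_cap_center [{'point': [295.4, 190.5], 'conf': 0.85}] [{'bbox': [276.4, 181.8, 41.0, 18.2], 'conf': 0.93}]
orange_cap_center [{'point': [307.0, 248.8], 'conf': 0.84}] [{'bbox': [280.6, 236.2, 45.4, 27.5], 'conf': 0.9}]
cradle [{'point': [237.3, 215.9], 'conf': 0.91}, {'point': [224.5, 334.9], 'conf': 0.61}, {'point': [322.1, 326.4], 'conf': 0.59}] [{'bbox': [189.2, 311.7, 79.8, 47.0], 'conf': 0.93}, {'bbox': [283.8, 302.1, 74.9, 47.7], 'conf': 0.8}, {'bbox': [210.7, 197.5, 53.7, 32.1], 'conf': 0.76}]
```

View pics/top0.png

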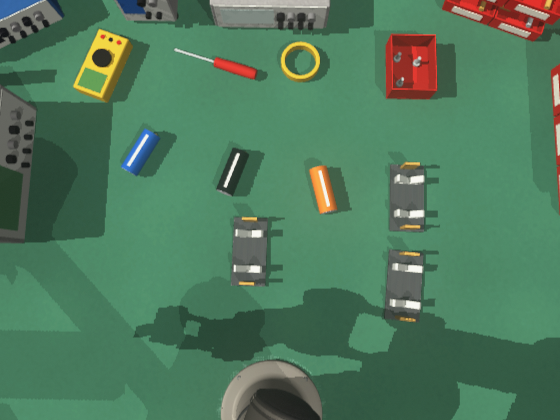

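View pics/side0.png

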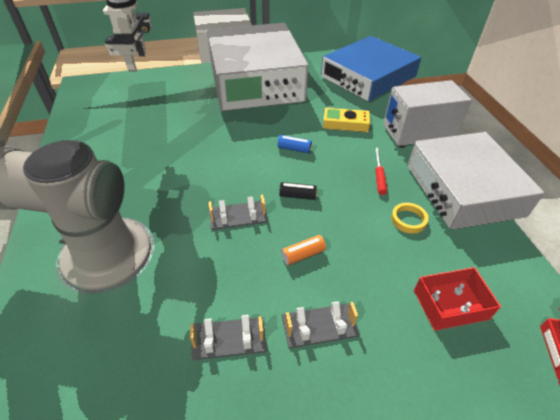

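```bash
cat > h.py <<'E'
import numpy as np
from scipy.spatial.transform import Rotation as R
from plant import bot
def ray(cm,u,v):
    Rm=R.from_euler('xyz',cm['rotation']).as_matrix()
    return Rm@np.array([(u-cm['cx'])/cm['fx'],(v-cm['cy'])/cm['fy'],1])
def onplane(cm,u,v,z):
    r=ray(cm,u,v); p=np.array(cm['position']); return p+r*(z-p[2])/r[2]
def cloud(cm,d):
    Rm=R.from_euler('xyz',cm['rotation']).as_matrix()
    v,u=np.mgrid[:d.shape[0],:d.shape[1]]
    P=np.stack([(u-cm['cx'])/cm['fx']*d,(v-cm['cy'])/cm['fy']*d,d],-1)
    P=P@Rm.T+np.array(cm['position']); P[d<=0]=np.nan
    return P
E
python3 - <<'E'
from h import *
cm=bot.camera_model("top")
for n,u,v,z in [("blue",137.2,154.5,20),("black",230.2,172.7,20),("orange",323.1,188,20),("c1",404.5,283.7,0),("c2",407.8,196.8,0),("c3",250.8,251.7,0)]:
    p=onplane(cm,u,v,z); print(n,p.round(1),np.hypot(p[0],p[1]).round(1))
cs=bot.camera_model("side")
for n,u,v,z in [("blue",290.9,147.4,20),("black",295.4,190.5,20),("orange",307,248.8,20),("c1",224.5,334.9,0),("c2",322.1,326.4,0),("c3",237.3,215.9,0)]:
    p=onplane(cs,u,v,z); print(n,p.round(1),np.hypot(p[0],p[1]).round(1))
E
```

```text
blue [547.3 309.   20. ] 628.5
black [509.5 100.3  20. ] 519.3
orange [ 478.7 -105.7   20. ] 490.2
c1 [ 272.8 -286.8    0. ] 395.8
c2 [ 465.4 -297.7    0. ] 552.5
c3 [336.6  51.4   0. ] 340.5
blue [538.6 288.2  20. ] 610.8
black [506.2  98.6  20. ] 515.8
orange [ 485.2 -103.8   20. ] 496.2
c1 [ 262.8 -273.7    0. ] 379.4
c2 [ 468.3 -295.6    0. ] 553.8
c3 [336.4  54.9   0. ] 340.8
```

The top view shows blue at (140,152), black at (232,172) and orange at (322,189). There are cradles at (250,252), (405,285) and (407,197). The last one is farthest from the base (~553 mm), so it is the target. Next I refine the poses with segmentation and depth.

```bash
cat > seg.py <<'E'
from h import *
import cv2
def capfit(cam,img,d,mask):
    cm=bot.camera_model(cam); P=cloud(cm,d)[mask]; P=P[np.isfinite(P).all(1)]
    return P
E
python3 - <<'E'
from seg import *
for cam in ("top","side"):
    img=cv2.imread(f"pics/{cam}0.png"); d=np.load(f"{cam}0.npy"); cm=bot.camera_model(cam)
    hsv=cv2.cvtColor(img,cv2.COLOR_BGR2HSV)
    P=cloud(cm,d)
    # caps: points with height 5..45 in neighborhoods
    for n,c in (("blue",(545,305)),("black",(508,100)),("orange",(480,-105))):
        m=(np.hypot(P[...,0]-c[0],P[...,1]-c[1])<75)&(P[...,2]>12)&(P[...,2]<60)
        Q=P[m]
        top=np.percentile(Q[:,2],95)
        # min-area rect of xy
        r=cv2.minAreaRect(Q[:,:2].astype(np.float32))
        print(cam,n,len(Q),top.round(1),r, "px centroid", np.argwhere(m).mean(0).round(1))
    c=(466,-297)
    m=(np.abs(P[...,0]-c[0])<110)&(np.abs(P[...,1]-c[1])<70)&(P[...,2]>15)&(P[...,2]<70)
    Q=P[m]; print(cam,'cradle hi',len(Q),cv2.minAreaRect(Q[:,:2].astype(np.float32)),np.percentile(Q[:,2],[50,90,99]))
    m=(np.abs(P[...,0]-c[0])<110)&(np.abs(P[...,1]-c[1])<70)&(hsv[...,2]<90)&(hsv[...,1]<70)&(P[...,2]<20)
    Q=P[m]; print(cam,'base',len(Q),cv2.minAreaRect(Q[:,:2].astype(np.float32)),np.percentile(Q[:,2],[5,50,95]))
    g=(np.abs(P[...,0]-400)<30)&(np.abs(P[...,1]-150)<50); print('bench z',np.nanmedian(P[g][:,2]))
    for n,b in (("cap",(90,100,280,140)),("cr",(370,140,90,110))) if cam=="top" else (("cap",(260,120,90,160)),("cr",(270,280,110,90))):
        x,y,w,h=b; k=min(800//w,600//h); cv2.imwrite(f"pics/{cam}_{n}.png",cv2.resize(img[y:y+h,x:x+w],None,fx=k,fy=k,interpolation=cv2.INTER_CUBIC))
E
```

```text
top blue 858 40.7 ((552.67724609375, 300.92633056640625), (39.29010772705078, 103.20486450195312), 61.48219299316406) px centroid [152.3 140.4]
top black 840 40.5 ((510.6854248046875, 95.39823150634766), (39.89958953857422, 101.54625701904297), 69.8883285522461) px centroid [171.9 232.4]
top orange 846 40.7 ((474.2068176269531, -105.35183715820312), (100.98297882080078, 39.69963455200195), 14.213424682617188) px centroid [189.6 322.9]
top cradle hi 556 ((461.7348937988281, -293.13677978515625), (59.527740478515625, 141.94259643554688), 88.78516387939453) [32.41521104 49.3834699  53.06987373]
top base 165 ((464.6938781738281, -292.90557861328125), (74.49742126464844, 142.8556365966797), 88.88539123535156) [ 3.91722008  6.80394761 10.08102812]
bench z -1.1551893046747637
side blue 408 41.6 ((551.689697265625, 298.4339599609375), (36.811248779296875, 103.13732147216797), 62.333641052246094) px centroid [143.4 294.3]
side black 518 41.7 ((510.83148193359375, 92.11653137207031), (39.5166130065918, 102.36646270751953), 69.07699584960938) px centroid [190.3 297.5]
side orange 710 41.6 ((474.8577575683594, -107.0709228515625), (101.5801010131836, 40.475223541259766), 12.438069343566895) px centroid [249.4 303.3]
side cradle hi 709 ((462.27325439453125, -293.4147033691406), (59.34053421020508, 142.0153350830078), 89.00284576416016) [32.93672181 51.85034512 54.48039553]
side base 216 ((463.2572021484375, -320.97540283203125), (27.324541091918945, 144.18687438964844), 85.95896911621094) [ 2.08152527  7.57719486 10.84018742]
bench z 0.7807658932035224
```

```bash
python3 - <<'E'
from seg import *
for cam in ("top","side"):
    d=np.load(f"{cam}0.npy"); cm=bot.camera_model(cam); P=cloud(cm,d)
    for n,c in (("blue",(552,300)),("black",(510,94)),("orange",(474,-106))):
        m=(np.hypot(P[...,0]-c[0],P[...,1]-c[1])<75)&(P[...,2]>30)&(P[...,2]<60)
        Q=P[m]; U=Q[:,:2]-Q[:,:2].mean(0); w,V=np.linalg.eigh(U.T@U); a=V[:,1]; s=U@a
        print(cam,n,Q.mean(0).round(1),np.degrees(np.arctan2(a[1],a[0])).round(1)%180, (s.min().round(1),s.max().round(1)))
    c=(462,-293)
    m=(np.abs(P[...,0]-c[0])<110)&(np.abs(P[...,1]-c[1])<60)&(P[...,2]>36)&(P[...,2]<70)
    Q=P[m]
    for lo,hi in ((-80,-60),(-52,-22),(22,52),(60,80)):
        S=Q[(Q[:,0]-c[0]>lo)&(Q[:,0]-c[0]<hi)]; print('part',lo,len(S),S.min(0).round(1),S.max(0).round(1))
o=bot.get_obs(); M=R.from_euler('xyz',o['tcp_rot']).as_matrix(); print(M.round(3)); print('jaw ang',np.degrees(np.arctan2(M[1,1],M[0,1])), o['tool_pos'])
d=np.array([552.3,300,0])-o['tool_pos']; print(M.T@d)
E
```

```text
top blue [550.  300.9  36.3] 151.4 (np.float64(-51.9), np.float64(49.3))
top black [509.8  95.1  36.3] 160.0 (np.float64(-50.6), np.float64(49.7))
top orange [ 473.2 -104.8   36.3] 14.5 (np.float64(-51.4), np.float64(49.7))
part -80 56 [ 390.9 -305.9   37.5] [ 397.4 -275.6   54.2]
part -52 44 [ 417.3 -321.6   36. ] [ 430.3 -262.9   43.4]
part 22 51 [ 492.1 -323.5   36. ] [ 507.  -264.1   43.1]
part 60 62 [ 526.4 -309.7   36.1] [ 532.7 -278.4   53.5]
side blue [549.5 295.9  37.2] 151.8 (np.float64(-50.2), np.float64(50.8))
side black [509.1  90.   37.4] 160.6 (np.float64(-50.2), np.float64(50.0))
side orange [ 474.1 -110.2   37.6] 14.400000000000006 (np.float64(-51.9), np.float64(48.7))
part -80 67 [ 391.3 -308.7   36.1] [ 397.4 -275.5   55.1]
part -52 66 [ 417.  -321.9   36.1] [ 431.6 -264.1   45.5]
part 22 68 [ 492.9 -323.6   36. ] [ 507.1 -264.7   44.5]
part 60 85 [ 526.8 -310.6   36.9] [ 533.2 -278.7   56. ]
[[ 0.     0.224  0.975]
 [ 0.     0.975 -0.224]
 [-1.     0.     0.   ]]
jaw ang 77.06369920652712 [117.52846704 511.69636512 226.74718874]
[ 226.75358291 -109.01799145  471.11974556]
```

View pics/top_cap.png

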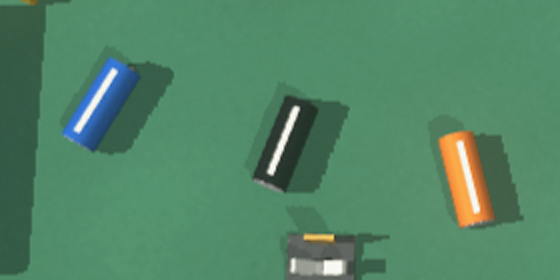

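View pics/side_cr.png

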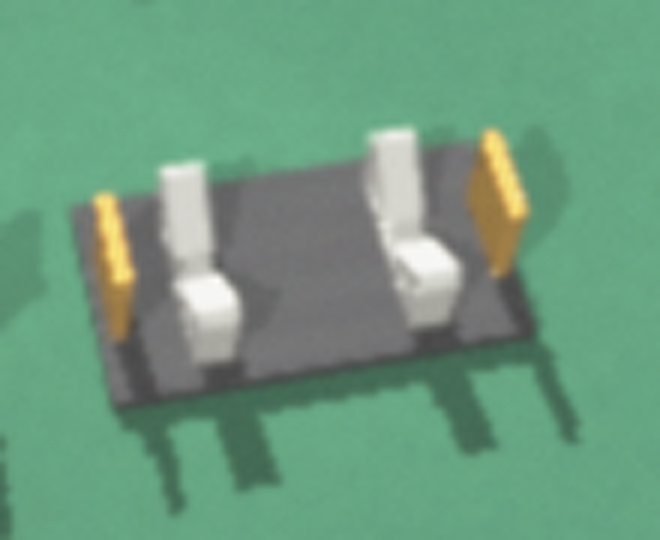

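```bash
python3 -m handwheel '[[[0.6,-0.68,2.94,0],[0.6,-0.68,2.94,0],[0.6,-0.68,2.94,0],[0.6,-0.68,2.94,0],[0.6,-0.68,2.94,0],[0.6,-0.68,2.94,0],[0.6,-0.68,2.94,0],[0.6,-0.68,2.94,0]]]' 1
python3 -m handwheel '[[[0.6,-0.68,2.94,0],[0.6,-0.68,2.94,0],[0.6,-0.68,2.94,0],[0.6,-0.68,2.94,0],[0.6,-0.68,2.94,0],[0.6,-0.68,2.94,0],[0.6,-0.68,2.94,0],[0.6,-0.68,2.94,0]]]'
python3 -m handwheel '[[[0,0,0,0.09],[0,0,0,0.09],[0,0,0,0.092],[0,0,0,0],[0,0,0,0]]]'
python3 - <<'E'
from seg import *
o=bot.get_obs(); cm=bot.camera_model("wrist"); p,d=bot.capture("wrist"); cv2.imwrite("pics/w1.png",p[:,:,::-1])
P=cloud(cm,d); c=(551.5,299.5)
for zlo in (12,30):
    m=(np.hypot(P[...,0]-c[0],P[...,1]-c[1])<75)&(P[...,2]>zlo)&(P[...,2]<60)
    Q=P[m]; U=Q[:,:2]-Q[:,:2].mean(0); w,V=np.linalg.eigh(U.T@U); a=V[:,1]; s=U@a
    print(len(Q),Q.mean(0),np.degrees(np.arctan2(a[1],a[0])),s.min(),s.max(),np.percentile(Q[:,2],98),cv2.minAreaRect(Q[:,:2].astype(np.float32)))
print(bot.spot_point("wrist","blue_cap_center"),bot.find_in("wrist","blue_cap_center"))
M=R.from_euler('xyz',o['tcp_rot']).as_matrix(); print(M.round(3)); print('jaw',np.degrees(np.arctan2(M[1,1],M[0,1])),o['tool_pos'])
print(cm)
E
```

```text
time: 1.57
tool_pos: [335.9, 405.2, 178.6]
tcp_rot: [1.181, 1.57, 0.955]
contact_force: [1.1, 0.2, 0.4]
grip_width: 91.3
time: 2.23
tool_pos: [552.9, 299.5, 130.4]
tcp_rot: [1.87, 1.571, 1.644]
contact_force: [0.4, 0.3, 0.8]
grip_width: 91.3
time: 2.65
tool_pos: [551.6, 300.3, 130.7]
tcp_rot: [-2.795, 1.571, 2.993]
contact_force: [0.3, -0.2, -0.8]
grip_width: 91.9
5161 [549.34161313 306.3722324   34.99230085] 151.55087658019428 -54.066185106981756 46.926388807485694 40.021429999708694 ((552.579833984375, 304.82147216796875), (39.86425018310547, 100.97626495361328), 61.44747543334961)
4421 [550.0655158  306.17494657  36.47166418] 151.44440927084617 -53.34424035539806 47.48284402502893 40.07118574870674 ((552.708984375, 304.9866638183594), (34.37722396850586, 100.781982421875), 61.74628448486328)
[{'point': [276.5, 206.5], 'conf': 0.59}] [{'bbox': [256.5, 151.0, 46.0, 117.0], 'conf': 0.57}]
[[-0.     0.475  0.88 ]
 [ 0.     0.88  -0.475]
 [-1.    -0.    -0.   ]]
jaw 61.634289348185405 [551.61271844 300.34481626 130.65902628]
{'fx': 307.8031500946136, 'fy': 307.8031500946136, 'cx': 275.3983251605885, 'cy': 210.60786336660067, 'position': array([491.3998422 , 334.22919975, 287.72025976]), 'rotation': array([2.88061577e+00, 8.21694000e-04, 1.07548417e+00])}
```

View pics/w1.png

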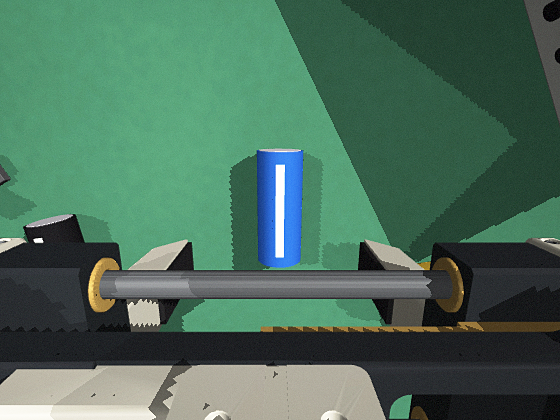

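The wrist view shows the blue cap upright at column 280, rows 150–267, midway between the fingers (191 and 360). The black cap is at lower left, clear. The jaw angle of 61.6° is square to the axis at 151.5°, so I descend.

```bash
python3 -m handwheel '[[[1.8,0.18,0,0],[1.8,0,0,0],[1.8,0,0,0],[1.8,0,0,0],[1.8,0,0,0],[1.8,0,0,0],[1.2,0,0,0],[0.6,0,0,0]]]'
python3 -m handwheel '[[[0,0,0,0],[0,0,0,0],[0,0,0,0],[0,0,0,0],[0,0,0,0],[0,0,0,0],[0,0,0,0],[0,0,0,0]]]' 0.2
```

```text
time: 3.47
tool_pos: [551.5, 301.7, 2.9]
tcp_rot: [-2.289, 1.568, -2.785]
contact_force: [-0.0, -0.4, -0.5]
grip_width: 91.7
time: 4.13
tool_pos: [552.6, 302.0, 4.9]
tcp_rot: [1.112, 1.57, 0.614]
contact_force: [-0.6, -0.4, -0.1]
grip_width: 43.2
```

```bash
python3 -m handwheel '[[[0,0,0,0],[0,0,0,0],[0,0,0,0],[0,0,0,0]]]' 0
python3 -m handwheel '[[[-1,0,0,0],[-2,0,0,0],[-2,0,0,0],[-2,0,0,0],[-2,0,0,0],[-2,0,0,0],[-1,0,0,0],[0,0,0,0]]]'
python3 - <<'E'
from seg import *
o=bot.get_obs(); cm=bot.camera_model("wrist"); p,d=bot.capture("wrist"); cv2.imwrite("pics/w2.png",p[:,:,::-1])
p2,d2=bot.capture("top"); cv2.imwrite("pics/t2.png",p2[:,:,::-1]); p3,d3=bot.capture("side"); cv2.imwrite("pics/s2.png",p3[:,:,::-1])
hsv=cv2.cvtColor(p,cv2.COLOR_RGB2HSV); P=cloud(cm,d)
m=(hsv[...,0]>100)&(hsv[...,0]<130)&(hsv[...,1]>120)&np.isfinite(P[...,2])
M=R.from_euler('xyz',o['tcp_rot']).as_matrix(); print('jaw',np.degrees(np.arctan2(M[1,1],M[0,1])),o['tool_pos'],o['grip_width'],o['contact_force'])
Q=(P[m]-o['tool_pos'])@M; print(len(Q),np.percentile(Q,[2,50,98],axis=0))
u,v,w,h=cv2.boundingRect(m.astype(np.uint8)); print(u,v,w,h)
E
```

```text
time: 4.47
tool_pos: [552.6, 302.0, 4.9]
tcp_rot: [1.187, 1.57, 0.689]
contact_force: [-0.0, 0.2, 1.6]
grip_width: 39.5
time: 5.13
tool_pos: [553.7, 302.4, 127.7]
tcp_rot: [0.885, 1.566, 0.387]
contact_force: [-0.0, 0.1, -1.6]
grip_width: 39.6
jaw 61.48042298764145 [553.70864404 302.43637045 127.67318117] 39.58493682174067 [-0.00414607  0.10667756 -1.59775429]
8605 [[-35.22866962 -17.65828367 -50.75680175]
 [-31.07488712   4.18084338 -26.40488208]
 [-19.67046093  20.50874098  20.5608388 ]]
21 1 539 413
```

View pics/w2.png

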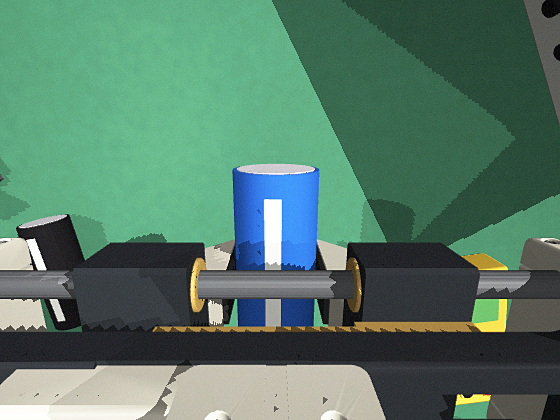

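View pics/s2.png

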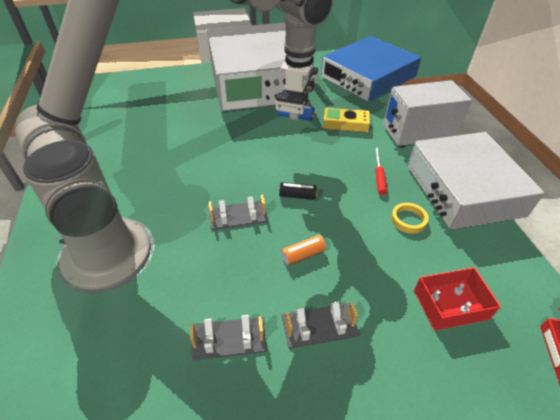

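Blue is held: grip 39.5 mm, about 1.6 N weight, and cap end about 51 mm from the TCP. Black and orange have not moved. Next I carry it to the cradle, then turn it.

```bash
python3 -m handwheel '[[[0,-1.2,0.43,0],[0,-2.4,0.87,0],[0,-2.4,0.87,0],[0,-2.4,0.87,0],[0,-2.4,0.87,0],[0,-2.4,0.87,0],[0,-2.4,0.87,0],[0,-2.4,0.87,0]]]'
python3 -m handwheel '[[[0,-2.4,0.87,0],[0,-2.4,0.87,0],[0,-2.4,0.87,0],[0,-2.4,0.87,0],[0,-2.4,0.87,0],[0,-2.4,0.87,0],[0,-2.4,0.87,0],[0,-2.4,0.87,0]]]'
python3 -m handwheel '[[[0,-2.4,0.87,0],[0,-2.4,0.87,0],[0,-2.4,0.87,0],[0,-2.4,0.87,0],[0,-2.4,0.87,0],[0,-2.4,0.87,0],[0,-2.4,0.87,0],[0,-1.4,0.5,0]]]'
python3 -m handwheel '[[[0,-1.2,0.4,0],[0,0,0,-0.119],[0,0,0,-0.119],[0,0,0,-0.119],[0,0,0,-0.119],[0,0,0,0],[0,0,0,0]]]'
python3 - <<'E'
from seg import *
o=bot.get_obs(); cm=bot.camera_model("wrist"); p,d=bot.capture("wrist"); cv2.imwrite("pics/w3.png",p[:,:,::-1])
p2,d2=bot.capture("top"); cv2.imwrite("pics/t3.png",p2[:,:,::-1]); p3,d3=bot.capture("side"); cv2.imwrite("pics/s3.png",p3[:,:,::-1])
M=R.from_euler('xyz',o['tcp_rot']).as_matrix(); print('jaw',np.degrees(np.arctan2(M[1,1],M[0,1])),M.round(3),o['tool_pos'],o['grip_width'],o['contact_force'])
for cam,pp,dd,c_ in (("wrist",p,d,cm),("side",p3,d3,bot.camera_model("side")),("top",p2,d2,bot.camera_model("top"))):
    hsv=cv2.cvtColor(pp,cv2.COLOR_RGB2HSV); P=cloud(c_,dd)
    m=(hsv[...,0]>100)&(hsv[...,0]<130)&(hsv[...,1]>120)&(np.linalg.norm(P-o['tool_pos'],axis=-1)<80)
    Q=P[m]; print(cam,len(Q)); 
    if len(Q)>20: print(Q.min(0).round(1),Q.max(0).round(1),np.median(Q,0).round(1)); 
np.save("w3.npy",d); np.save("s3.npy",d3)
E
```

```text
time: 5.95
tool_pos: [522.4, 110.6, 123.6]
tcp_rot: [-2.494, 1.568, -2.992]
contact_force: [0.8, -0.6, -1.5]
grip_width: 39.7
time: 6.62
tool_pos: [491.6, -90.8, 123.7]
tcp_rot: [-2.912, 1.568, 2.873]
contact_force: [0.3, -0.6, -1.4]
grip_width: 39.1
time: 7.28
tool_pos: [462.6, -283.0, 123.6]
tcp_rot: [-2.938, 1.569, 2.845]
contact_force: [0.2, -0.9, -1.7]
grip_width: 39.5
time: 7.87
tool_pos: [461.8, -292.5, 124.3]
tcp_rot: [2.297, 1.57, 2.273]
contact_force: [-0.1, -0.7, -0.8]
grip_width: 39.5
jaw 88.57388016123335 [[-0.001  0.025  1.   ]
 [ 0.001  1.    -0.025]
 [-1.     0.001 -0.001]] [ 461.79333524 -292.54946078  124.28510738] 39.48177445932827 [-0.12857408 -0.71112263 -0.82018023]
wrist 8456
[ 410.5 -313.6  132.9] [ 491.3 -268.8  199.4] [ 435.7 -288.3  155.4]
side 242
[ 410.3 -312.9  135.3] [ 438.2 -275.1  161.9] [ 421.7 -304.3  155.8]
top 3
```

View pics/w3.png

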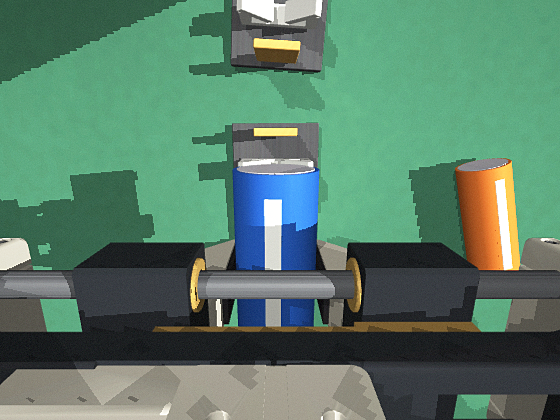

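View pics/s3.png

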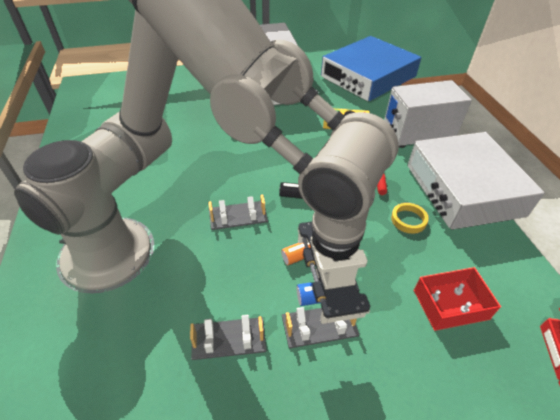

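View pics/t3.png

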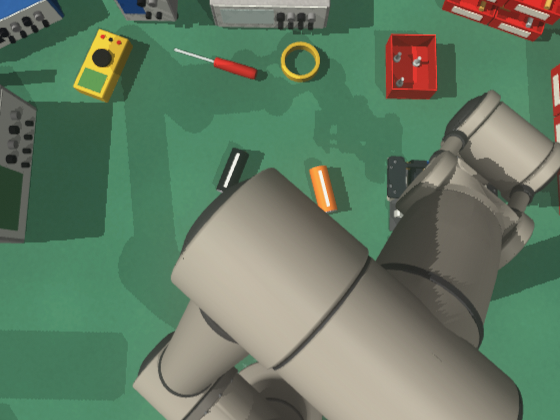

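```bash
python3 - <<'E'
from seg import *
cm=bot.camera_model("wrist"); d=np.load("w3.npy"); p=cv2.imread("pics/w3.png"); hsv=cv2.cvtColor(p,cv2.COLOR_BGR2HSV); P=cloud(cm,d)
for lo in (410,415,420,425,430,435):
    Q=P[(P[...,0]>lo)&(P[...,0]<lo+5)&(abs(P[...,1]+292)<22)&(P[...,2]>125)&(P[...,2]<175)]
    print(lo,len(Q),np.percentile(Q[:,2],97).round(1),Q[:,1].min().round(1),Q[:,1].max().round(1))
m=(hsv[...,0]>12)&(hsv[...,0]<35)&(hsv[...,1]>120)&(abs(P[...,0]-394)<12)&(P[...,2]<70); m[:100]=0
print(P[m].min(0),P[m].max(0),m.sum())
m=(abs(P[...,0]-395)<10)&(abs(P[...,1]+292)<60)&(P[...,2]<16)&(P[...,2]>4); Q=P[m]; print('base y',np.percentile(Q[:,1],[1,99]))
E
```

```text
410 1487 159.0 -310.7 -271.1
415 1004 159.2 -310.3 -271.6
420 985 159.6 -310.8 -271.1
425 950 159.7 -310.3 -271.9
430 919 159.5 -310.9 -271.8
435 899 159.6 -311.2 -271.4
[ 392.71373053 -309.72241034    5.93750239] [ 399.69457903 -271.69251553   52.91683418] 102
base y [-327.50416239 -253.64139916]
```

Cap is level, and its y (-291.1) matches the cradle's as seen by the same camera. Cap top is 159.6, so seating is about 95 mm lower.

```bash
python3 -m handwheel '[[[1.2,0,0.1,0],[1.6,0,0,0],[1.6,0,0,0],[1.6,0,0,0],[1.4,0,0,0],[0.8,0,0,0],[0.4,0,0,0],[0,0,0,0]]]'
python3 -m handwheel '[[[0.2,0,0,0],[0.2,0,0,0],[0.2,0,0,0],[0,0,0,0]]]'
```

```text
time: 8.68
tool_pos: [462.8, -292.9, 38.1]
tcp_rot: [2.373, 1.569, 2.351]
contact_force: [0.0, -0.9, -1.0]
grip_width: 39.1
time: 9.02
tool_pos: [463.1, -293.2, 32.8]
tcp_rot: [-0.368, 1.57, -0.39]
contact_force: [-0.7, 0.2, -1.0]
grip_width: 39.3
```

```bash
python3 -m handwheel '[[[0.1,0,0,0],[0.1,0,0,0],[0,0,0,0]]]'; python3 -m handwheel '[[[0.1,0,0,0],[0,0,0,0]]]'
python3 - <<'E'
from seg import *
for n in ("wrist","side"):
    p,d=bot.capture(n); cv2.imwrite(f"pics/{n}4.png",p[:,:,::-1])
E
```

```text
time: 9.27
tool_pos: [463.1, -293.1, 30.6]
tcp_rot: [1.264, 1.571, 1.242]
contact_force: [-0.5, -0.4, -1.5]
grip_width: 39.3
time: 9.43
tool_pos: [463.1, -293.1, 29.6]
tcp_rot: [1.871, 1.571, 1.849]
contact_force: [0.5, 0.4, -1.5]
grip_width: 39.5
```

View pics/wrist4.png

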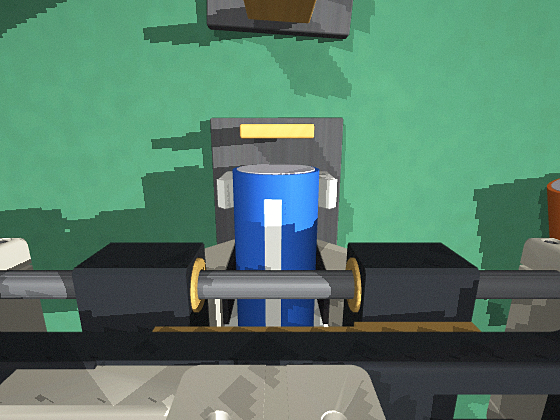

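View pics/side4.png

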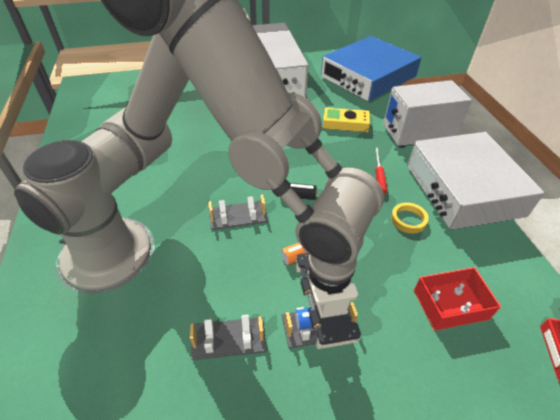

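The wrist view shows the cap (cols 234–318) centred between the saddle tips (217–337) and plate (240–314). Nothing is touching yet, so I lower another 1 mm at a time until contact.

```bash
for i in 1; do python3 -m handwheel '[[[0.1,0,0,0],[0,0,0,0]]]'; done; python3 -m handwheel '[[[0.05,0,0,0],[0,0,0,0]]]'
```

```text
time: 9.7
tool_pos: [463.2, -292.9, 29.2]
tcp_rot: [0.761, 1.57, 0.739]
contact_force: [-0.9, 2.1, 3.7]
grip_width: 39.5
time: 9.87
tool_pos: [463.3, -292.8, 29.1]
tcp_rot: [0.365, 1.57, 0.344]
contact_force: [-2.1, 3.6, 6.9]
grip_width: 39.2
```

Contact: +7 N upward at TCP z 29.1, so the cap centre is ≈ 44 mm. I hold briefly, release and retreat straight up.

```bash
python3 -m handwheel '[[[0,0,0,0],[0,0,0,0],[0,0,0,0]]]'; python3 -m handwheel '[[[0,0,0,0],[0,0,0,0],[0,0,0,0],[0,0,0,0],[0,0,0,0],[0,0,0,0],[0,0,0,0]]]' 0.75
python3 -m handwheel '[[[-0.5,0,0,0],[-1.2,0,0,0],[-2,0,0,0],[-2,0,0,0],[-2,0,0,0],[-2,0,0,0],[-2,0,0,0],[-2,0,0,0]]]'
python3 -m handwheel '[[[-1,0,-2,0],[0,0,-3,0],[0,0,-3,0],[0,0,-3,0],[0,0,-3,0],[0,0,-2,0],[0,0,0,0],[0,0,0,0]]]'
python3 - <<'E'
from seg import *
for n in ("wrist","side","top"):
    cm=bot.camera_model(n); p,d=bot.capture(n); cv2.imwrite(f"pics/{n}5.png",p[:,:,::-1])
    hsv=cv2.cvtColor(p,cv2.COLOR_RGB2HSV); P=cloud(cm,d)
    m=(hsv[...,0]>100)&(hsv[...,0]<130)&(hsv[...,1]>120)&(np.hypot(P[...,0]-462,P[...,1]+293)<80)&(P[...,2]<80)
    Q=P[m]; print(n,len(Q))
    if len(Q)>30:
        print(cv2.minAreaRect(Q[:,:2].astype(np.float32)),np.percentile(Q[:,2],97))
    for nm,c in (("black",(510,94)),("orange",(474,-106))):
        m=(np.hypot(P[...,0]-c[0],P[...,1]-c[1])<75)&(P[...,2]>12)&(P[...,2]<60); Q=P[m]
        if len(Q)>200: print(nm,len(Q),cv2.minAreaRect(Q[:,:2].astype(np.float32)))
    g=(np.abs(P[...,0]-462)<110)&(np.abs(P[...,1]+293)<60)&(P[...,2]>15)&(P[...,2]<70)&((abs(P[...,0]-394)<6)|(abs(P[...,0]-530)<6))
    if g.sum()>20: print('plates',cv2.minAreaRect(P[g][:,:2].astype(np.float32)))
print(bot.get_obs()['time'],bot.get_obs()['contact_force'])
E
```

```text
time: 10.12
tool_pos: [463.3, -292.8, 29.0]
tcp_rot: [0.359, 1.57, 0.338]
contact_force: [-1.5, 3.1, 7.3]
grip_width: 39.1
time: 10.7
tool_pos: [463.1, -293.2, 28.1]
tcp_rot: [1.98, 1.571, 1.958]
contact_force: [-1.1, 0.5, -0.5]
grip_width: 68.5
time: 11.37
tool_pos: [463.0, -293.0, 166.6]
tcp_rot: [-0.409, 1.571, -0.43]
contact_force: [-0.2, -0.2, -0.1]
grip_width: 69.0
time: 12.03
tool_pos: [302.8, -289.9, 175.9]
tcp_rot: [-0.726, 1.569, -0.75]
contact_force: [1.6, 0.1, 0.6]
grip_width: 68.7
wrist 568
((434.7900695800781, -292.4464416503906), (42.096397399902344, 46.43052673339844), 88.49517059326172) 63.20179004303617
side 748
((470.563232421875, -279.8563232421875), (68.15432739257812, 116.34283447265625), 88.88155364990234) 65.41155584130766
black 522 ((510.805908203125, 92.30854034423828), (36.43231201171875, 101.88211059570312), 71.55269622802734)
orange 711 ((474.7962646484375, -106.51394653320312), (101.8643569946289, 40.48489761352539), 13.167557716369629)
plates ((462.4114990234375, -293.4201354980469), (33.10038375854492, 142.25955200195312), 88.65455627441406)
top 751
((469.402099609375, -291.8391418457031), (44.47761154174805, 114.54307556152344), 83.7967758178711) 64.39655729173899
black 843 ((510.8818664550781, 95.89176940917969), (40.24108123779297, 100.8360824584961), 69.9585189819336)
orange 846 ((474.2230529785156, -105.26513671875), (100.85637664794922, 39.82198715209961), 14.224781036376953)
plates ((461.8243408203125, -292.5970764160156), (31.54448127746582, 141.9467010498047), 88.67485046386719)
12.1833 [ 0.34877014 -0.1547419  -0.29812357]
```

View pics/wrist5.png

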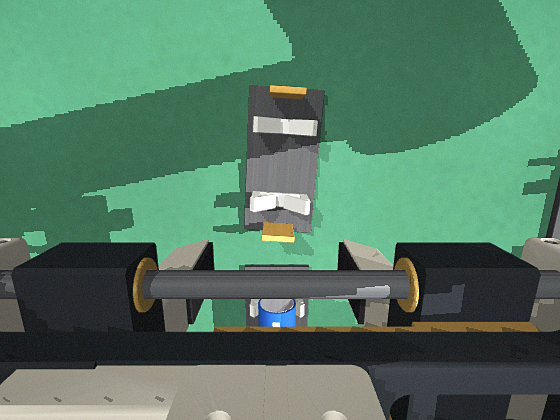

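View pics/side5.png

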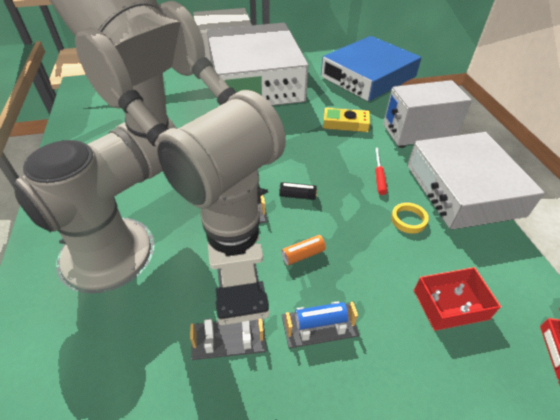

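View pics/top5.png

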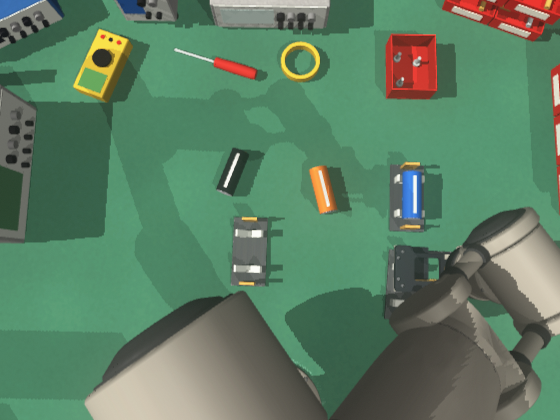

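```bash
python3 - <<'E'
from seg import *
for n in ("side","top"):
    cm=bot.camera_model(n); p,d=bot.capture(n); hsv=cv2.cvtColor(p,cv2.COLOR_RGB2HSV); P=cloud(cm,d)
    m=(abs(P[...,0]-462)<60)&(abs(P[...,1]+293)<40)&(P[...,2]>56)&(P[...,2]<72)
    Q=P[m]; U=Q[:,:2]-Q[:,:2].mean(0); w,V=np.linalg.eigh(U.T@U); a=V[:,1]
    print(n,len(Q),cv2.minAreaRect(Q[:,:2].astype(np.float32)),np.degrees(np.arctan2(a[1],a[0])),np.percentile(Q[:,2],97))
    L=Q[Q[:,0]<445]; H=Q[Q[:,0]>480]; print(np.percentile(L[:,2],95),np.percentile(H[:,2],95))
o=bot.get_obs(); print(o['dq'].round(4),o['tool_pos'])
E
```

```text
side 752 ((461.227294921875, -293.9324645996094), (34.88899230957031, 100.15438079833984), 88.3638916015625) 178.60656111172474 66.70127400736322
66.22991693625283 66.00498001749725
top 645 ((461.0941467285156, -292.55108642578125), (30.60716438293457, 101.3033447265625), 88.89558410644531) 178.70915631320324 65.40667494427103
64.86215505134189 64.37166451820092
[-0.0005  0.001   0.0068 -0.002  -0.0011 -0.0033] [ 303.90676534 -289.7277383   175.15396129]
```

Blue is level and centred within about 1.5 mm of the cradle, with its axis within 0.5°. Black and orange have not moved, and the gripper is well clear. I hand the job in.

```bash
python3 -c "
from plant import bot
print(bot.close_job())"
```

```text
the job is handed in; nothing more can be done
None
```

The blue capacitor is lying in the farthest of the three cradles (about 550 mm from the base), and the job is handed in; no verdict was reported. I lowered it until the wrist felt about 7 N of contact, held it there for about 0.25 s, then released it and moved the gripper clear. The robot's clock was at about 12 s of the 40 s allowed.

| Last check | Side camera | Top camera |
|---|---|---|
| Blue centre vs. cradle centre, along the cradle | about 1 mm off | about 1 mm off |
| Blue centre vs. cradle centre, sideways | within 1 mm | within 1 mm |
| Blue axis vs. cradle axis | within about 0.5° | within about 0.5° |
| Height of blue's top (should be 64 mm) | 66.7 mm | 65.4 mm |
| Black and orange, moved since the start | under 1 mm | under 1 mm |

- **Height readings:** both cameras read slightly high, but heights at the two ends agree within 0.5 mm, so the capacitor is level on both saddles. The difference fits the calibration error.
- **Contact when lowering:** the force was about 3 N to one side as well as up. That means one saddle face touched slightly first, with an offset under 1 mm.
- **Locating blue at the start:** the wrist camera put it about 4 mm away from where the top camera did, and the side camera's network point was about 20 mm off. I used the depth fits from the top and wrist cameras, and the grasp was clean.

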